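# Slide the sealant cartridge home into its bay

### The job

Put the tall sealant cartridge that was left out on the shelf back into the one empty bay of the low plywood divider rack, standing upright and wholly inside the bay so that it does not stick out past the open ends of the dividers. Push it there with the fingertips, low down near its foot, so that it slides without tipping: do not take it between the fingers and do not lift it. Leave the jar, the spray can, the turntable and the screwdriver where they are, and finish with the gripper clear of everything.

Things in the scene. Friction and masses are not known exactly. Their poses are not given: they have to be found in the camera images.
- cartridge: White plastic sealant cartridge standing on its flat foot on the shelf: a straight round tube 50 mm in diameter, 215 mm tall, with a thin nozzle above it up to 295 mm. 0.3 to 0.5 kg, friction on the shelf 0.35 to 0.55; pushed much above 45 mm it may tip. Origin at the centre of its foot, z up along the tube; its yaw means nothing.
- rack: Fixed plywood divider rack, no floor of its own, open to the robot's right and above. Back rail 312 x 18 mm, 40 high; four dividers (12 thick, 80 long, 40 high) run from it to the right: 3 bays 88 wide, 80 deep. Origin on the shelf at the middle of the rail's bay-side face; x into the bays towards the rail, y along it towards the robot. Bay centres x -40, y -100, 0, +100; divider ends x -80 mm.
- empty_bay: Centre of the floor of the one empty bay, marked by a thin pale ring of dried sealant 49 mm across (flat, no obstacle). x into the bay (roughly to the robot's left), y towards the robot, z up. The rail's face is at x = +40 mm, the open ends of the dividers at x = -40 mm, the bay's side walls at y = -44 and +44 mm.
- spray_can: Steel spray can with a black cap, 57 mm in diameter, 190 mm tall, standing loose in another of the two bays nearer the robot. Origin at the centre of its foot.
- jar: Green glass jar with a steel screw-on lid, 70 mm in diameter, 95 mm tall, standing loose in the bay farthest from the robot. Origin at the centre of its foot.
- turntable_cup (a point): Middle of the rim of one of the six cups on the rotating turntable on the left of the shelf, 93 mm above the shelf and 86 mm from the turntable's axis. The turntable is 260 mm in diameter and 122 mm tall at its hub and turns freely.
- turntable_foot: Fixed foot of the turntable; origin on the shelf, on the turntable's axis.
- screwdriver: Steel ratchet screwdriver, 218 mm long, 30 mm thick, lying loose on the right of the shelf. Origin on the shelf under its ratchet collar, roughly its middle; its shaft points along its x axis.
- socket_case: Shut chrome socket set case lying flat at the far right, 300 mm along its x by 190 mm along its y, 57 mm high, too heavy to shift. Origin at the centre of its underside.
Not all that is in view belongs to the job. Several things have the shape of the jar; the one meant has the colours described above.

How it is judged:
By the outcome, as a careful person would: the job done as asked, in the order asked, and still so for the second after the job is handed in, with the robot touching nothing.
It also fails if it takes over 54 s, if anything falls off the work surface, if the arm or the gripper's body presses on something with over 40 N, if the wrist force passes 120 N, or if a joint passes its speed limit or range.

### The arm

A 6-joint arm with a two-finger parallel gripper is mounted at the origin on the work surface. World frame = base frame: x ahead of the robot, y to its left, z up, the work surface at z = 0. Lengths are in mm, angles in rad, forces in N, time in s.
With the tool pointing down it reaches from about 400 to 925 mm from the base axis. Payload 12.5 kg.
Tool frame: the origin (TCP) lies midway between the tips of the shut fingers; the grasp point (between the pads) lies 19 mm behind it (env.grip_depth is the distance from the TCP to the grasp point, in mm); z points along the fingers, y is the line along which they close (so a half turn about z gives the same grasp; the last joint's range is limited). The gripper opens to 95 mm and grips with 3 to 60 N. Pads are 20 mm wide; open, the fingers measure 119 mm over their backs; the gripper's body (75 mm by 180 mm) begins 59 mm behind the grasp point.
Start: joints at [1.165, 0.491, 1.559, -0, 1.092, -0.106], TCP at [184.564, 597.146, 214.661] pointing down, gripper open.
Joint ranges: [-3.1, 3.1], [-0.84, 2.19], [0.05, 2.79], [-1.13, 4.28], [0.06, 2.93], [-2.69, 2.69]. Speed limits (rad/s): [2.22, 2.22, 2.79, 3.14, 3.14, 3.14].

### API

Orientations are given as [roll, pitch, yaw] about the fixed x, y, z axes, in that order (R = Rz(yaw) Ry(pitch) Rx(roll)).
In Python, from cell import monitor, viewer, order, env gives the robot as it stands.
- The arm moves only by the tool move_arm, never from a script. Its argument "moves" is one flat list of numbers, 4 for each row, row after row: the shift along the tool's x, y, z normalised to -1 to 1, where 1 is 0.15 m, then the turn about the tool's z normalised to -1 to 1, where 1 is pi/2 rad. A call has 1 to 10 rows; each row shifts and turns the commanded pose from where the row before left it, along the tool's axes as they then stand; what a row does not reach is not made up. A row lasts 1/8 s, in which the tool goes at most 62.5 mm and 10.7 degrees, less where a joint would pass 70% of its speed; a pose out of reach is approached as far as the arm can. A call with a number of a shift or a turn outside -1 to 1 is refused whole. A call with a gripper value outside its range is refused whole. "claw" is the finger opening in mm, from 0 to 95.1, set as the call begins (left out, the last holds). The fingers move at their own pace and stop on an object; the grip force is fixed at half the most. Time passes only in rows, so rows that do not move let the fingers close. It gives the time, the measured TCP pose, the force, the opening and the grip force at its end, in the units of the state.
- monitor.state(): the state, without advancing time (a new reading comes with each control period).
- viewer.read_camera(name): name is "scene" or "top"; returns the picture (384x512x3 uint8, red, green, blue); there is no depth.
- viewer.camera_info(name): a dict with "K" (3x3 intrinsics, pixels), "dist_coeffs" ([k1, k2, p1, p2, k3] as OpenCV has them; the pictures are not rectified), "camera_from_world" (4x4, takes a point from world to camera coordinates). Camera axes: x right, y down, z forward; pixel columns grow to the right and rows downward; lengths in mm; the calibration is good to about 2 mm. A picture is of the moment at which its call begins. camera_info takes no time and is no camera call.
- order.job_done(): hands the job in; it is judged then, once.
The state is a dict: "t": time; "joints": joint angles; "qvel": joint speeds; "tau": joint torques, N m; "eef_pos": TCP position; "tcp_rot": TCP orientation; "ft_force": force on the tool from outside, world axes, zero at the start; "moment": the same for the moment, N m; "opening": opening from 0.0 (shut) to 1.0 (fully open); "grip_force": force on a finger pad.
Only numpy, scipy, OpenCV 4.12 (cv2) and the standard library are available. Lean on these libraries where they do the work, as an engineer would, in place of code of your own. Each camera call takes 0.05 s, during which the arm holds its last target. There are 200 camera calls.

## Working session

There is one attempt and no reset: what is moved stays moved. The work goes in short steps, Python scripts to look and compute and a tool call to move; the robot and the scene stay as the last step left them, time stands still between calls to the robot, and variables do not carry over. Pictures are saved under pics/ and viewed, at most 10 in all, crops included, and the job is handed in when it is done.

Besides the shell and the picture viewer there is one more tool, called after ">>>" by a JSON object that holds its "name" and its "arguments", one argument or row to a line. move_arm: Moves the arm, as the interface text tells. Scaled input: -1 to 1 covers 0.15 m each way for a shift and pi/2 rad each way for a turn. Its arguments: {"type":"object","properties":{"moves":{"type":"array"},"claw":{"type":"number"}},"required":["moves"]}

```bash
mkdir -p pics; cat > h.py <<'E'
import numpy as np, cv2
from cell import monitor, viewer, order, env
def snap(n,f):
    im=viewer.read_camera(n); cv2.imwrite(f,im[:,:,::-1]); return im
def ray(n,uv,z=0):
    c=viewer.camera_info(n);K=np.array(c["K"],float);T=np.array(c["camera_from_world"],float)
    p=cv2.undistortPoints(np.array(uv,float).reshape(-1,1,2),K,np.array(c["dist_coeffs"],float)).reshape(-1,2)
    R=T[:3,:3];o=-R.T@T[:3,3];out=[]
    for a in p:
        d=R.T@np.array([a[0],a[1],1]);out.append(o+d*(z-o[2])/d[2])
    return np.array(out)
def proj(n,P):
    c=viewer.camera_info(n);T=np.array(c["camera_from_world"],float)
    return cv2.projectPoints(np.array(P,float).reshape(-1,1,3),cv2.Rodrigues(T[:3,:3])[0],T[:3,3],np.array(c["K"],float),np.array(c["dist_coeffs"],float))[0].reshape(-1,2)
E
python3 - <<'E'
from h import *
for n in("scene","top"):
    im=snap(n,f"pics/{n}0.png"); cv2.imwrite(f"pics/{n}0b.png",cv2.resize(im[:,:,::-1],(800,600),interpolation=cv2.INTER_CUBIC))
    T=np.array(viewer.camera_info(n)["camera_from_world"]);print(n,-T[:3,:3].T@T[:3,3])
s=monitor.state();print(s)
E
```

```text
scene [1194.0103508   147.23788588 1078.28710157]
top [ 365.19516231  -88.3830046  1413.75907432]
{'t': 0.1, 'joints': array([ 1.16541510e+00,  4.91509077e-01,  1.55937661e+00,  5.60302450e-06,
        1.09167103e+00, -1.05557620e-01]), 'qvel': array([-0.00052193,  0.00078334, -0.0007675 ,  0.00087665, -0.00239834,
       -0.00040831]), 'tau': array([ 4.94848835e-03, -6.13622332e+01, -2.58607578e+01,  6.94514019e-02,
        4.69074247e-02, -5.51983453e-05]), 'eef_pos': array([184.46688225, 596.9473145 , 214.11818636]), 'tcp_rot': array([-3.14063448e+00, -1.06517495e-04,  2.84176641e+00]), 'ft_force': array([ 0.06808446, -0.19430418,  0.48313964]), 'moment': array([ 0.0086394 , -0.00496489, -0.02119883]), 'grip_force': 0.0, 'opening': 0.9965713831499747}
```

View pics/scene0b.png

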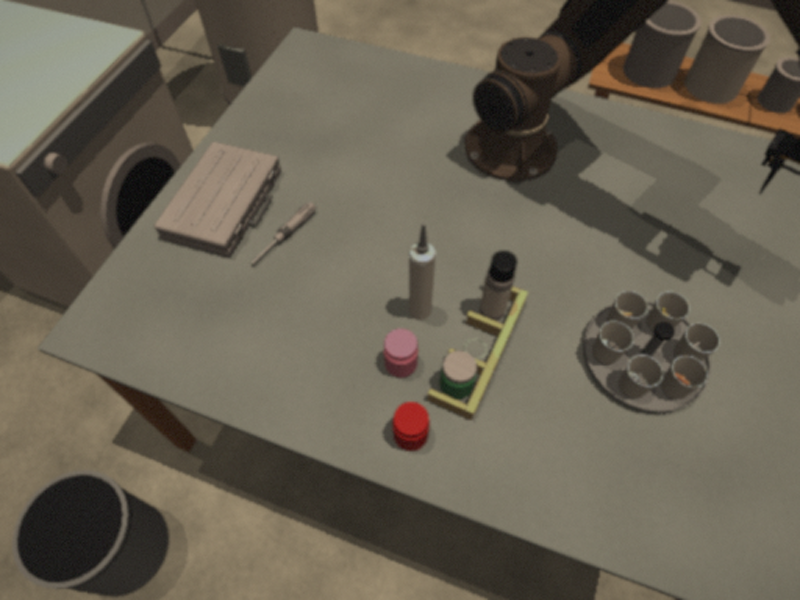

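View pics/top0b.png

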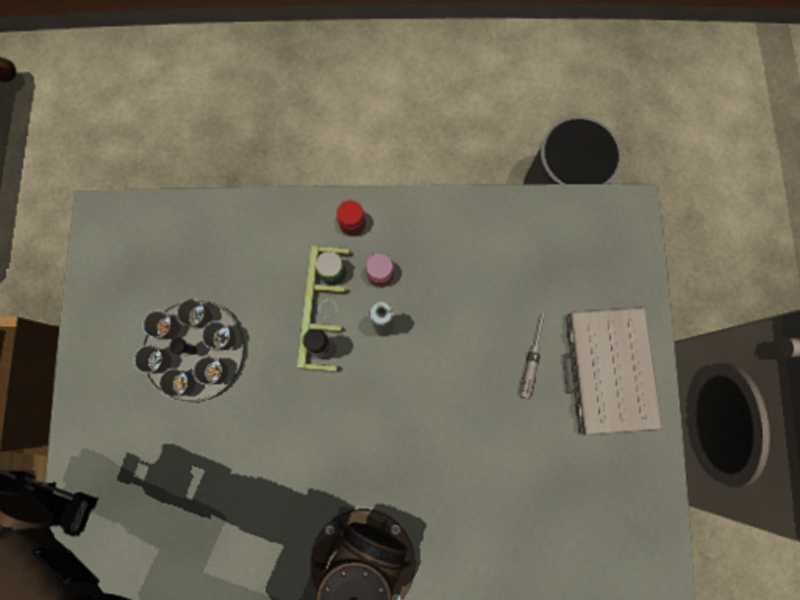

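The scene view shows the cartridge at about (420,280), right of the rack. The top view shows the rack at (300–350, 245–372), the ring in the middle bay at about (327,308), the cartridge tip at about (381,312) and the pink jar at (380,268). I'll enlarge this area.

```bash
python3 - <<'E'
import cv2
im=cv2.imread("pics/top0.png")[150:245,180:275]
cv2.imwrite("pics/c1.png",cv2.resize(im,(570,570),interpolation=cv2.INTER_CUBIC))
im=cv2.imread("pics/scene0.png")[140:270,230:350]
cv2.imwrite("pics/c2.png",cv2.resize(im,(552,598),interpolation=cv2.INTER_CUBIC))
E
```

```text
(no output)
```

View pics/c1.png

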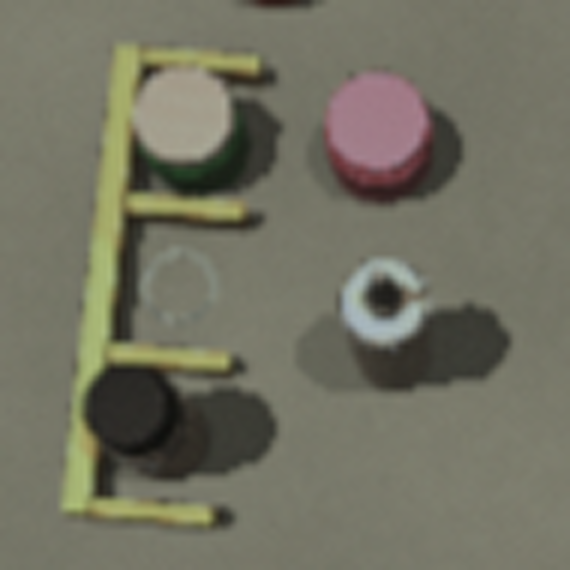

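View pics/c2.png

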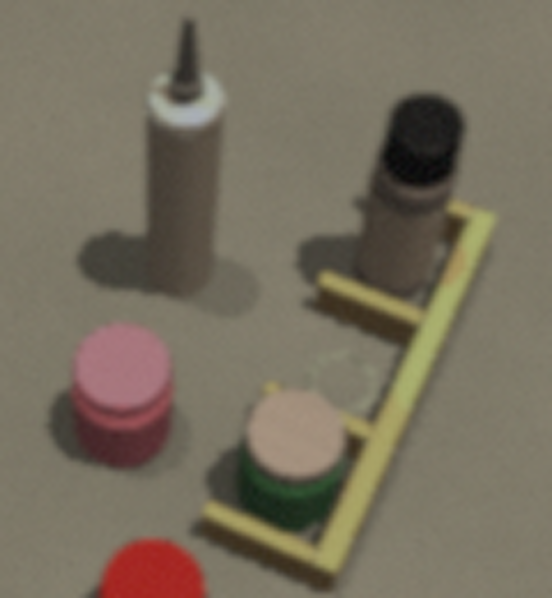

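c1 shows the ring at (179,286), the cartridge's top disc at about (383,301), the rail from (138,50) to (88,508) and the divider ends at x of about 259, 245, 228 and 213. c2 gives the same layout, with the cartridge's foot at about (180,272).

```bash
python3 - <<'E'
from h import *
f=lambda a:(np.array(a,float)+.5)/6-.5+[180,150]
print("ring",ray("top",f([[179,286]])))
print("cart top",ray("top",f([[383,301]]),215))
print("div tips",ray("top",f([[259,66],[245,212],[229,361],[214,515]]),40))
print("rail ends far/near bayside",ray("top",f([[138,50],[88,508]]),40))
print("can",ray("top",f([[130,407]]),190),"jar",ray("top",f([[184,114]]),95),"pink",ray("top",f([[378,120]]),95))
g=lambda a:(np.array(a,float)+.5)/4.6-.5+[230,140]
print("scene: ring",ray("scene",g([[346,379]])),"cart",ray("scene",g([[187,101]]),215),"can",ray("scene",g([[426,122]]),190),"pink",ray("scene",g([[123,365]]),95))
print(ray("scene",g([[270,386],[325,276]]),40))
E
```

```text
ring [[618.14750249  92.17480463   0.        ]]
cart top [[570.02437535 -51.25142977 215.        ]]
div tips [[758.97704269  36.12701574  40.        ]
 [659.87277878  44.46481157  40.        ]
 [561.43085629  53.92918768  40.        ]
 [462.24642734  62.5572638   40.        ]]
rail ends far/near bayside [[770.89761116 116.95443682  40.        ]
 [467.22647773 143.38868525  40.        ]]
can [[513.79120544  95.10207991 190.        ]] jar [[712.09873407  78.57788515  95.        ]] pink [[706.94179045 -44.69704421  95.        ]]
scene: ring [[611.72764403  91.55200773   0.        ]] cart [[571.27993471 -51.97562997 215.        ]] can [[513.68279792  94.67565681 190.        ]] pink [[705.63023347 -45.158091    95.        ]]
[[657.39368372  45.72932569  40.        ]
 [558.22726826  54.68218677  40.        ]]
```

>>> {"name": "move_arm", "arguments": {
  "moves": [-0.25,-0.267,0,0.02,-0.25,-0.267,0,0,-0.25,-0.267,0,0,-0.25,-0.267,0,0,-0.25,-0.267,0,0,-0.25,-0.267,0,0,-0.25,-0.267,0,0,-0.25,-0.267,0,0,-0.25,-0.267,0,0,-0.25,-0.267,0,0],
  "claw": 95
}}

```text
t: 1.35
eef_pos: [410.9, 95.5, 214.6]
tcp_rot: [3.141, 0.0, 2.81]
ft_force: [0.6, 0.5, 0.3]
opening: 0.999
grip_force: 0.0
```

>>> {"name": "move_arm", "arguments": {
  "moves": [-0.123,-0.257,0,0,-0.123,-0.257,0,0,-0.123,-0.257,0,0,-0.123,-0.257,0,0,-0.123,-0.257,0,0,-0.123,-0.257,0,0,0,0,0,0]
}}

```text
t: 2.22
eef_pos: [440.1, -159.6, 214.2]
tcp_rot: [-3.142, -0.0, 2.807]
ft_force: [-0.7, 1.6, -0.6]
opening: 0.998
grip_force: 0.0
```

```bash
python3 - <<'E'
from h import *
im=snap("scene","pics/s1.png");p=monitor.state()["eef_pos"];u=proj("scene",[p])[0].astype(int);print(p,u)
a=im[max(0,u[1]-100):u[1]+60,max(0,u[0]-90):u[0]+110,::-1]
cv2.imwrite("pics/s1c.png",cv2.resize(a,None,fx=3.6,fy=3.6,interpolation=cv2.INTER_CUBIC))
E
```

```text
[ 439.6796433  -158.21177735  214.2165717 ] [252 121]
```

View pics/s1c.png

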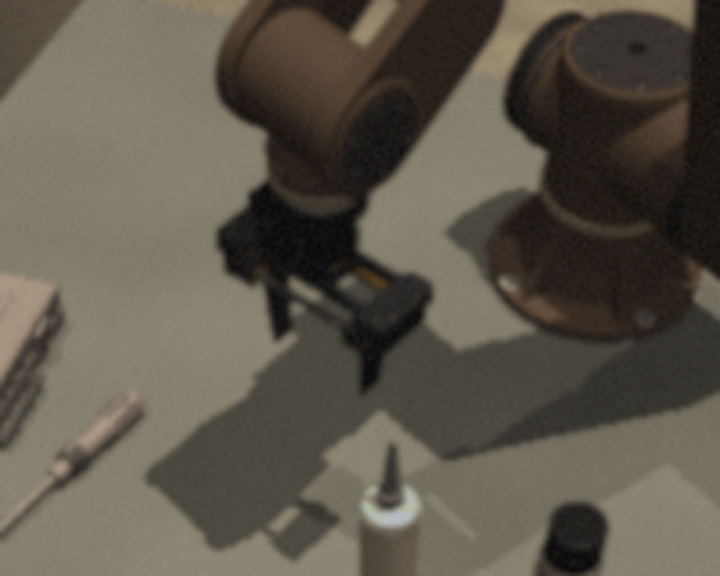

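The gripper body is 180 mm wide along the finger line, and it would hit the tall tube 78 mm above the tips if the tool stays straight down. So the tool needs a tilt with the tips leading. I'll turn it a quarter first, then see whether the reach limit gives a tilt.

>>> {"name": "move_arm", "arguments": {
  "moves": [0,0,0,0.111,0,0,0,0.111,0,0,0,0.111,0,0,0,0.111,0,0,0,0.111,0,0,0,0.111,0,0,0,0.111,0,0,0,0.111,0,0,0,0.111,0,0,0,0],
  "claw": 30
}}

```text
t: 3.52
eef_pos: [439.8, -156.4, 214.6]
tcp_rot: [-3.141, -0.0, 1.243]
ft_force: [-0.2, -0.8, 0.3]
opening: 0.319
grip_force: 0.0
```

>>> {"name": "move_arm", "arguments": {
  "moves": [-0.3,-0.094,0,0,-0.3,-0.094,0,0,-0.3,-0.094,0,0,-0.3,-0.094,0,0,-0.3,-0.094,0,0,-0.169,-0.259,0,0,-0.169,-0.259,0,0,-0.169,-0.259,0,0,-0.169,-0.259,0,0,-0.169,-0.259,0,0]
}}

```text
t: 4.78
eef_pos: [74.6, -404.4, 214.7]
tcp_rot: [3.141, 0.0, 1.247]
ft_force: [0.1, -1.3, -0.6]
opening: 0.316
grip_force: 0.0
```

>>> {"name": "move_arm", "arguments": {
  "moves": [-0.169,-0.259,0,0,-0.169,-0.259,0,0,-0.169,-0.259,0,0,0,0,0,0]
}}

```text
t: 5.28
eef_pos: [-61.0, -439.2, 214.4]
tcp_rot: [-3.141, -0.0, 1.243]
ft_force: [0.4, 0.3, -0.5]
opening: 0.317
grip_force: 0.0
```

>>> {"name": "move_arm", "arguments": {
  "moves": [0,-0.28,0,0,0,-0.28,0,0,0.2,0,0,0,0.2,0,0,0,0.2,0,0,0,0.2,0,0,0,0,0,0,0]
}}

```text
t: 6.15
eef_pos: [-98.4, -296.7, 214.7]
tcp_rot: [3.141, -0.0, 1.245]
ft_force: [0.0, -0.4, 0.4]
opening: 0.315
grip_force: 0.0
```

```bash
python3 -c "
from h import *
print(monitor.state()['joints'],monitor.state()['tcp_rot'])"
```

```text
[-2.10348894e+00  3.05487345e-02  2.23655267e+00  1.36553393e-04
  8.74664094e-01 -1.77761216e+00] [ 3.14145463e+00 -1.47649975e-04  1.24483198e+00]
```

>>> {"name": "move_arm", "arguments": {
  "moves": [0.2,0,0,0,0.2,0,0,0,0.2,0,0,0,0,0,0,0]
}}

```text
t: 6.65
eef_pos: [-70.2, -212.5, 214.7]
tcp_rot: [-3.141, 0.001, 1.243]
ft_force: [0.2, -0.5, -0.5]
opening: 0.312
grip_force: 0.0
```

```bash
python3 -c "
from h import *
print(monitor.state()['joints'],monitor.state()['tcp_rot'])"
```

```text
[-2.18873180e+00 -1.35518291e-01  2.38486040e+00  1.05236892e-04
  8.91399758e-01 -1.86115859e+00] [-3.14142757e+00  8.38624377e-04  1.24315710e+00]
```

>>> {"name": "move_arm", "arguments": {
  "moves": [-0.2,0.2,0,0,-0.026,0.327,0,0,-0.026,0.327,0,0,-0.026,0.327,0,0,-0.026,0.327,0,0,0,0.327,0,0,0.266,0.19,0,0,0.266,0.19,0,0,0.266,0.19,0,0,0.266,0.19,0,0]
}}

```text
t: 7.9
eef_pos: [337.2, -230.4, 214.4]
tcp_rot: [3.141, 0.0, 1.243]
ft_force: [0.6, -1.3, 0.5]
opening: 0.319
grip_force: 0.0
```

```bash
python3 -c "
from h import *
print(monitor.state()['joints'],monitor.state()['tcp_rot'])"
```

```text
[-7.61616026e-01  1.81555140e-01  2.05429933e+00  2.30375154e-04
  9.04971126e-01 -4.34223586e-01] [3.14082053e+00 1.58245394e-04 1.24326159e+00]
```

>>> {"name": "move_arm", "arguments": {
  "moves": [0,0,0,0.118,0,0,0,0.118,0,0,0,0.118,0,0,0,0.118,0,0,0,0.118,0,0,0,0.118,0,0,0,0.118,0,0,0,0.118,0,0,0,0.118,0,0,0,0.118]
}}

```text
t: 9.15
eef_pos: [335.9, -231.5, 214.3]
tcp_rot: [-3.141, -0.0, -0.616]
ft_force: [-0.1, 0.1, 0.2]
opening: 0.317
grip_force: 0.0
```

>>> {"name": "move_arm", "arguments": {
  "moves": [0,0,0,0.118,0,0,0,0.118,0,0,0,0.118,0,0,0,0.118,0,0,0,0.118,0,0,0,0.118,0,0,0,0.118,0,0,0,0.118,0,0,0,0.118]
}}

```text
t: 10.28
eef_pos: [282.8, -269.1, 204.8]
tcp_rot: [-3.103, 0.1, -2.21]
ft_force: [0.2, 0.6, 0.3]
opening: 0.315
grip_force: 0.0
```

```bash
python3 -c "
from h import *
print(monitor.state()['joints'],monitor.state()['tcp_rot'])"
```

```text
[-1.00618544  0.16264792  2.11848686  0.14096866  0.86485527  2.68428053] [-3.10267933  0.09983635 -2.20950229]
```

```bash
cat >> h.py <<'E'
from scipy.spatial.transform import Rotation as Ro
def rep():
    s=monitor.state();R=Ro.from_euler("xyz",s["tcp_rot"]).as_matrix();z=R[:,2]
    print("j",s["joints"].round(3),"p",s["eef_pos"].round(1),"t",s["t"]);print(R.round(3));print("tilt",np.degrees(np.arccos(-z[2])),"dir",np.degrees(np.arctan2(z[1],z[0])));return s,R
E
python3 -c "
from h import *
rep()"
```

```text
j [-1.006  0.163  2.118  0.141  0.865  2.684] p [ 282.8 -269.1  204.8] t 10.275
[[-0.593 -0.8    0.091]
 [-0.799  0.599  0.057]
 [-0.1   -0.039 -0.994]]
tilt 6.138009212495017 dir 32.06840753919254
```

>>> {"name": "move_arm", "arguments": {
  "moves": [0,0,0,0.118,0,0,0,0.118,0,0,0,0.118,0,0,0,0.118]
}}

```text
t: 10.78
eef_pos: [189.5, -290.7, 152.3]
tcp_rot: [3.14, 0.277, -2.858]
ft_force: [0.4, 0.0, -0.2]
opening: 0.317
grip_force: 0.0
```

```bash
python3 -c "
from h import *
rep()"
```

```text
j [-1.407  0.205  2.306  0.427  0.713  2.684] p [ 189.5 -290.7  152.3] t 10.775
[[-0.923 -0.281  0.262]
 [-0.27   0.96   0.078]
 [-0.273  0.002 -0.962]]
tilt 15.848045689379395 dir 16.606582205535034
```

>>> {"name": "move_arm", "arguments": {
  "moves": [0,0,-0.17,-0.118,0,0,-0.17,-0.118,0,0,-0.17,-0.118,0,0,-0.17,-0.118,0,0,-0.17,-0.118,0,0,-0.17,-0.118,0,0,-0.17,-0.118,0,0,-0.17,-0.118,0,0,0,0]
}}

```text
t: 11.9
eef_pos: [136.7, -306.9, 350.1]
tcp_rot: [-2.867, 0.023, -1.366]
ft_force: [-0.1, -0.4, -0.0]
opening: 0.316
grip_force: 0.0
```

```bash
cat >> h.py <<'E'
def to(p,n,turn=0):
    s,R=rep();d=R.T@(np.array(p)-s["eef_pos"]);print("per row norm",(d/150/n).round(3),"mm/row",np.linalg.norm(d)/n)
E
python3 -c "
from h import *
to([420,-20,350],7)
"
```

```text
j [-1.571 -0.084  1.973  0.271  1.34   1.295] p [ 136.7 -306.9  350.1] t 11.9
[[ 0.203 -0.944  0.261]
 [-0.979 -0.189  0.077]
 [-0.023 -0.271 -0.962]]
tilt 15.760561774850965 dir 16.441010757782998
per row norm [-0.213 -0.306  0.091] mm/row 57.60099212649265
```

>>> {"name": "move_arm", "arguments": {
  "moves": [0,0,0,-0.118,0,0,0,-0.118,0,0,0,-0.118,0,0,0,-0.118,0,0,0,-0.118]
}}

```text
t: 12.52
eef_pos: [136.9, -305.7, 348.1]
tcp_rot: [-2.952, -0.202, -0.46]
ft_force: [-1.3, 0.7, 0.1]
opening: 0.316
grip_force: 0.0
```

```bash
python3 -c "
from h import *
to([420,-20,350],7)
to(monitor.state()['eef_pos']+np.array([-20,250,0]),5)
"
```

```text
j [-1.57  -0.082  1.977  0.271  1.339  0.366] p [ 136.9 -305.7  348.1] t 12.525
[[ 0.878 -0.402  0.26 ]
 [-0.435 -0.897  0.081]
 [ 0.201 -0.184 -0.962]]
tilt 15.828955432279683 dir 17.272950208301516
per row norm [ 0.119 -0.353  0.091] mm/row 57.45807613596374
j [-1.57  -0.082  1.977  0.271  1.339  0.366] p [ 136.9 -305.7  348.1] t 12.525
[[ 0.878 -0.402  0.26 ]
 [-0.435 -0.897  0.081]
 [ 0.201 -0.184 -0.962]]
tilt 15.828955432279683 dir 17.272950208301516
per row norm [-0.168 -0.288  0.02 ] mm/row 50.1597448159378
```

>>> {"name": "move_arm", "arguments": {
  "moves": [0.119,-0.353,0.09,0,0.119,-0.353,0.09,0,0.119,-0.353,0.09,0,0.119,-0.353,0.09,0,0.119,-0.353,0.09,0,0.119,-0.353,0.09,0,0.119,-0.353,0.09,0,-0.168,-0.288,0.02,0,-0.168,-0.288,0.02,0,-0.168,-0.288,0.02,0]
}}

```text
t: 13.78
eef_pos: [404.3, 125.9, 350.1]
tcp_rot: [-2.953, -0.201, -0.466]
ft_force: [1.9, -0.6, 0.6]
opening: 0.313
grip_force: 0.0
```

>>> {"name": "move_arm", "arguments": {
  "moves": [-0.168,-0.288,0.02,0,-0.168,-0.288,0.02,0.05,0,0,0,0.118]
}}

```text
t: 14.15
eef_pos: [396.0, 227.3, 349.7]
tcp_rot: [-2.908, -0.143, -0.727]
ft_force: [-0.6, 0.3, -0.6]
opening: 0.316
grip_force: 0.0
```

```bash
python3 -c "
from h import *
rep()
"
```

```text
j [ 0.39   0.006  1.889 -0.028  0.973  2.683] p [396.  227.3 349.7] t 14.15
[[ 0.74  -0.622  0.258]
 [-0.658 -0.749  0.081]
 [ 0.143 -0.229 -0.963]]
tilt 15.67583017806528 dir 17.42506512796762
```

>>> {"name": "move_arm", "arguments": {
  "moves": [0,0,0,0.118,0,0,0,0.118,0,0,0,0.118,0,0,0,0.118,0,0,0,0.118]
}}

```text
t: 14.78
eef_pos: [406.7, 82.5, 316.0]
tcp_rot: [-2.847, 0.25, -1.451]
ft_force: [1.4, 0.0, -0.1]
opening: 0.321
grip_force: 0.0
```

```bash
python3 -c "
from h import *
rep()
"
```

```text
j [-0.17  -0.04   2.053  0.393  0.943  2.686] p [406.7  82.5 316. ] t 14.775
[[ 0.116 -0.959  0.26 ]
 [-0.962 -0.043  0.27 ]
 [-0.248 -0.281 -0.927]]
tilt 22.008929528513857 dir 46.07800516309231
```

>>> {"name": "move_arm", "arguments": {
  "moves": [0,0,-0.1,-0.118,0,0,-0.1,-0.118,0,0,0,-0.118,0,0,0,-0.118,0,0,0,-0.118]
}}

```text
t: 15.4
eef_pos: [398.8, 75.3, 343.9]
tcp_rot: [-2.767, -0.079, -0.568]
ft_force: [0.0, -0.5, 0.3]
opening: 0.313
grip_force: 0.0
```

```bash
python3 -c "
from h import *
to([300,360,360],6)
"
```

```text
j [-0.195 -0.081  2.013  0.376  1.028  1.763] p [398.8  75.3 343.9] t 15.4
[[ 0.84  -0.476  0.259]
 [-0.536 -0.8    0.269]
 [ 0.079 -0.365 -0.928]]
tilt 21.918534490714205 dir 46.109054556328374
per row norm [-0.261 -0.207  0.04 ] mm/row 50.29594178983522
```

>>> {"name": "move_arm", "arguments": {
  "moves": [-0.261,-0.207,0.04,0,-0.261,-0.207,0.04,0,-0.261,-0.207,0.04,0,-0.261,-0.207,0.04,0,-0.261,-0.207,0.04,0,-0.261,-0.207,0.04,0,0,0,0,0.118,0,0,0,0.118,0,0,0,0.118,0,0,0,0.118]
}}

```text
t: 16.65
eef_pos: [351.5, 254.5, 318.4]
tcp_rot: [-2.763, 0.321, -1.114]
ft_force: [-0.0, 0.2, 0.4]
opening: 0.316
grip_force: 0.0
```

```bash
python3 -c "
from h import *
rep()
"
```

```text
j [ 0.235 -0.045  2.086  0.514  0.844  2.686] p [351.5 254.5 318.4] t 16.65
[[ 0.418 -0.885  0.203]
 [-0.852 -0.305  0.426]
 [-0.316 -0.351 -0.882]]
tilt 28.17132549626998 dir 64.53597953092904
```

```bash
python3 -c "
from h import *
print(ray('scene',np.array([[600,85],[800,130],[660,80],[640,45]])/1.5625))
"
```

```text
[[-350.26890727  178.92113245    0.        ]
 [-367.73123695  743.88525203    0.        ]
 [-440.44346256  342.77195263    0.        ]
 [-593.65396717  261.56642533    0.        ]]
```

>>> {"name": "move_arm", "arguments": {
  "moves": [0,0,-0.1,-0.118,0,0,-0.1,-0.118,0,0,0,-0.118,0,0,0,-0.118,0,0,0,-0.118,0,0,0,-0.118]
}}

```text
t: 17.4
eef_pos: [345.1, 242.3, 345.0]
tcp_rot: [-2.683, -0.179, -0.098]
ft_force: [-0.2, 0.3, -0.6]
opening: 0.317
grip_force: 0.0
```

```bash
python3 -c "
from h import *
to([100,430,350],6)
"
```

```text
j [ 0.202 -0.092  2.053  0.488  0.93   1.583] p [345.1 242.3 345. ] t 17.4
[[ 0.979 -0.009  0.202]
 [-0.096 -0.9    0.425]
 [ 0.178 -0.436 -0.882]]
tilt 28.08321139158019 dir 64.55169934766735
per row norm [-0.286 -0.188  0.029] mm/row 51.45823938932515
```

>>> {"name": "move_arm", "arguments": {
  "moves": [-0.286,-0.188,0.03,0,-0.286,-0.188,0.03,0,-0.286,-0.188,0.03,0,-0.286,-0.188,0.03,0,-0.286,-0.188,0.03,0,-0.286,-0.188,0.03,0,-0.2,0,0,0.05,0,0,0,0.118,0,0,0,0.118,0,0,0,0.118]
}}

```text
t: 18.65
eef_pos: [159.3, 380.9, 320.4]
tcp_rot: [-2.639, 0.222, -0.546]
ft_force: [-0.1, 0.1, 0.2]
opening: 0.318
grip_force: 0.0
```

```bash
python3 -c "
from h import *
rep()
"
```

```text
j [ 0.818 -0.131  2.175  0.472  0.686  2.686] p [159.3 380.9 320.4] t 18.65
[[ 0.834 -0.545  0.085]
 [-0.506 -0.694  0.512]
 [-0.22  -0.47  -0.855]]
tilt 31.253714497795006 dir 80.57137280361948
```

>>> {"name": "move_arm", "arguments": {
  "moves": [0,0,0,0.118]
}}

```text
t: 18.77
eef_pos: [171.8, 369.2, 309.2]
tcp_rot: [-2.668, 0.326, -0.693]
ft_force: [-0.6, 0.1, 0.4]
opening: 0.315
grip_force: 0.0
```

```bash
python3 -c "
from h import *
s,R=rep()
# turn needed (about tool z) so that tool y is horizontal, x forward
th=np.arctan2(R[2,1],R[2,0]);
for t in(th+0,th+np.pi,th-np.pi): print(t/(np.pi/2), (R@Ro.from_rotvec([0,0,t]).as_matrix()).round(3).tolist())
"
```

```text
j [ 0.729 -0.125  2.212  0.582  0.689  2.686] p [171.8 369.2 309.2] t 18.775
[[ 0.728 -0.681  0.072]
 [-0.605 -0.591  0.533]
 [-0.32  -0.432 -0.843]]
tilt 32.52904971851976 dir 82.30324818199087
-1.406442723278932 [[0.113, 0.991, 0.072], [0.836, -0.134, 0.533], [0.538, -0.0, -0.843]]
0.5935572767210678 [[-0.113, -0.991, 0.072], [-0.836, 0.134, 0.533], [-0.538, -0.0, -0.843]]
-3.4064427232789325 [[-0.113, -0.991, 0.072], [-0.836, 0.134, 0.533], [-0.538, -0.0, -0.843]]
```

>>> {"name": "move_arm", "arguments": {
  "moves": [0,0,-0.03,-0.1172,0,0,-0.03,-0.1172,0,0,-0.03,-0.1172,0,0,-0.03,-0.1172,0,0,-0.03,-0.1172,0,0,-0.03,-0.1172,0,0,-0.03,-0.1172,0,0,-0.03,-0.1172,0,0,-0.03,-0.1172,0,0,-0.03,-0.1172]
}}

```text
t: 20.02
eef_pos: [168.1, 345.5, 347.4]
tcp_rot: [-2.921, -0.526, 1.017]
ft_force: [0.3, -0.3, 0.4]
opening: 0.317
grip_force: 0.0
```

>>> {"name": "move_arm", "arguments": {
  "moves": [0,0,0,-0.1172,0,0,0,-0.1172]
}}

```text
t: 20.27
eef_pos: [168.1, 345.6, 347.3]
tcp_rot: [3.136, -0.567, 1.447]
ft_force: [-0.0, -0.6, -0.3]
opening: 0.315
grip_force: 0.0
```

```bash
python3 -c "
from h import *
to([420,0,340],8)
to(monitor.state()['eef_pos']+np.array([130,-150,0]),4)
"
```

```text
j [ 0.667 -0.213  2.167  0.529  0.833  0.503] p [168.1 345.6 347.3] t 20.275
[[ 0.105  0.992  0.072]
 [ 0.837 -0.127  0.532]
 [ 0.537  0.005 -0.844]]
tilt 32.460368791200445 dir 82.30977728599395
per row norm [-0.222  0.245 -0.133] mm/row 53.463036625521426
j [ 0.667 -0.213  2.167  0.529  0.833  0.503] p [168.1 345.6 347.3] t 20.275
[[ 0.105  0.992  0.072]
 [ 0.837 -0.127  0.532]
 [ 0.537  0.005 -0.844]]
tilt 32.460368791200445 dir 82.30977728599395
per row norm [-0.187  0.247 -0.117] mm/row 49.62358310319802
```

>>> {"name": "move_arm", "arguments": {
  "moves": [-0.222,0.245,-0.133,0,-0.222,0.245,-0.133,0,-0.222,0.245,-0.133,0,-0.222,0.245,-0.133,0,-0.222,0.245,-0.133,0,-0.222,0.245,-0.133,0,-0.222,0.245,-0.133,0,-0.222,0.245,-0.133,0]
}}

```text
t: 21.28
eef_pos: [412.0, 11.9, 340.2]
tcp_rot: [3.141, -0.564, 1.438]
ft_force: [-0.1, 0.9, 1.1]
opening: 0.313
grip_force: 0.0
```

>>> {"name": "move_arm", "arguments": {
  "moves": [-0.187,0.247,-0.117,0,-0.187,0.247,-0.117,0,-0.187,0.247,-0.117,0,-0.187,0.247,-0.117,0]
}}

```text
t: 21.78
eef_pos: [542.1, -137.9, 339.6]
tcp_rot: [3.141, -0.564, 1.438]
ft_force: [0.4, 0.2, 0.4]
opening: 0.314
grip_force: 0.0
```

```bash
python3 -c "
from h import *
to([558,-145,80],6)
"
```

```text
j [-0.606  0.376  1.523  0.497  1.529 -0.567] p [ 542.1 -137.9  339.6] t 21.775
[[ 0.112  0.991  0.071]
 [ 0.838 -0.132  0.53 ]
 [ 0.535  0.    -0.845]]
tilt 32.32490629682677 dir 82.38197076907625
per row norm [-0.159  0.018  0.241] mm/row 43.36255295487832
```

>>> {"name": "move_arm", "arguments": {
  "moves": [-0.159,0.018,0.241,0,-0.159,0.018,0.241,0,-0.159,0.018,0.241,0,-0.159,0.018,0.241,0,-0.159,0.018,0.241,0,-0.159,0.018,0.241,0]
}}

```text
t: 22.52
eef_pos: [556.9, -143.6, 78.6]
tcp_rot: [3.142, -0.563, 1.438]
ft_force: [-0.0, -0.2, 0.6]
opening: 0.316
grip_force: 0.0
```

```bash
python3 -c "
from h import *
to([563.5,-116,17],4)
im=snap('scene','pics/s2.png')[70:220,210:350,::-1]
cv2.imwrite('pics/s2c.png',cv2.resize(im,None,fx=4,fy=4,interpolation=cv2.INTER_CUBIC))
"
```

```text
j [-0.599  0.689  1.749  0.579  1.06  -0.847] p [ 556.9 -143.6   78.6] t 22.525
[[ 0.112  0.991  0.071]
 [ 0.838 -0.132  0.529]
 [ 0.534  0.    -0.845]]
tilt 32.279692096474115 dir 82.40382910109537
per row norm [-0.015  0.005  0.112] mm/row 16.945519112125925
```

View pics/s2c.png

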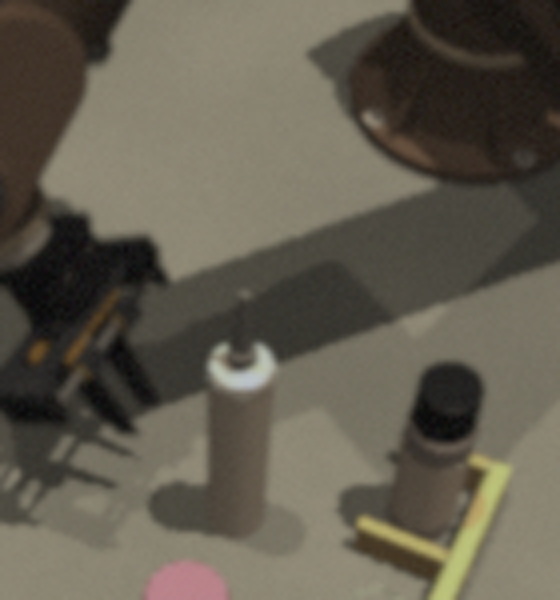

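>>> {"name": "move_arm", "arguments": {
  "moves": [-0.015,0.005,0.112,0,-0.015,0.005,0.112,0,-0.015,0.005,0.112,0,-0.015,0.005,0.112,0,0.056,0,0.036,0,0.056,0,0.036,0,0.056,0,0.036,0,0,0,0,0]
}}

```text
t: 23.58
eef_pos: [567.7, -86.3, 20.2]
tcp_rot: [3.137, -0.563, 1.445]
ft_force: [-0.4, -0.7, 0.4]
opening: 0.314
grip_force: 0.0
```

>>> {"name": "move_arm", "arguments": {
  "moves": [0.028,0,0.018,0,0.028,0,0.018,0,0.054,0.02,0.034,0,0.054,0.02,0.034,0,0.054,0.02,0.034,0,0,0,0,0]
}}

```text
t: 24.32
eef_pos: [581.7, -48.9, 19.8]
tcp_rot: [3.137, -0.564, 1.444]
ft_force: [-0.4, 1.5, 0.2]
opening: 0.314
grip_force: 0.1
```

```bash
python3 -c "
from h import *
rep()
im=snap('top','pics/t2.png')[150:245,180:275,::-1]
im2=snap('scene','pics/s3.png')[130:230,225:325,::-1]
cv2.imwrite('pics/t2c.png',np.hstack([cv2.resize(im,(399,399),interpolation=cv2.INTER_CUBIC),cv2.resize(im2,(399,399),interpolation=cv2.INTER_CUBIC)]))
"
```

```text
j [-0.442  0.766  1.81   0.713  0.893 -0.862] p [581.7 -48.9  19.8] t 24.325
[[ 0.107  0.992  0.072]
 [ 0.838 -0.128  0.53 ]
 [ 0.534  0.004 -0.845]]
tilt 32.30460882795724 dir 82.28883800326443
```

View pics/t2c.png

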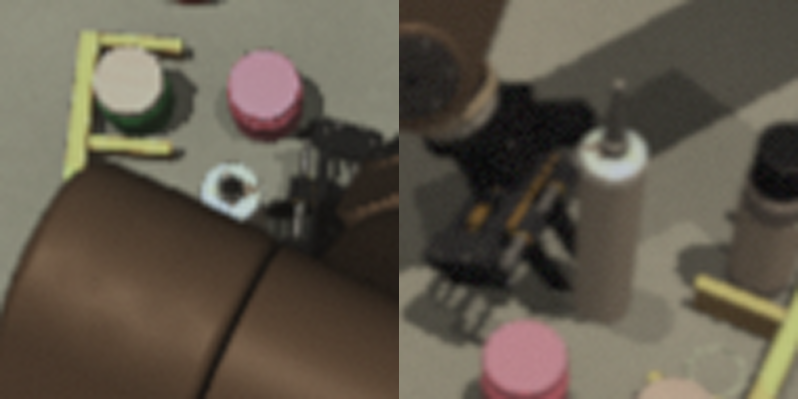

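The cartridge is upright and nested against the fingertips. Its top disc is at (229,192) in the top crop and (213,155) in the scene crop, and the body clears the pink jar.

```bash
cat >> h.py <<'E'
B=np.array([614,90.]);bx=np.array([.0887,.996]);by=np.array([-.996,.0887])
def bay(p): d=np.array(p)[:2]-B;return (d@bx).round(1),(d@by).round(1)
E
python3 -c "
from h import *
a=ray('top',(np.array([[229,192]])+.5)/4.2-.5+[180,150],215)[0];b=ray('scene',(np.array([[213,155]])+.5)/3.99-.5+[225,130],215)[0]
print(a,b,bay(a),bay(b),'tcp',bay(monitor.state()['eef_pos']))
"
```

```text
[585.5778596  -19.66446045 215.        ] [586.92708615 -22.28664977 215.        ] (np.float64(-111.7), np.float64(18.6)) (np.float64(-114.2), np.float64(17.0)) tcp (np.float64(-141.9), np.float64(20.0))
```

>>> {"name": "move_arm", "arguments": {
  "moves": [0.056,0.021,0.0355,0,0.056,0.021,0.0355,0,0.056,0.021,0.0355,0,0.056,0.021,0.0355,0,0.056,0.021,0.0355,0,0.056,-0.003,0.0355,0,0.056,-0.003,0.0355,0,0.056,-0.003,0.0355,0,0,0,0,0]
}}

```text
t: 25.55
eef_pos: [605.9, 28.1, 19.8]
tcp_rot: [3.138, -0.564, 1.444]
ft_force: [-0.9, -0.4, -0.3]
opening: 0.319
grip_force: 0.1
```

```bash
python3 -c "
from h import *
s,R=rep();print(bay(s['eef_pos']))
im=snap('top','pics/t3.png')[150:245,180:275,::-1]
im2=snap('scene','pics/s4.png')[130:230,240:340,::-1]
cv2.imwrite('pics/t3c.png',np.hstack([cv2.resize(im,(399,399),interpolation=cv2.INTER_CUBIC),cv2.resize(im2,(399,399),interpolation=cv2.INTER_CUBIC)]))
"
```

```text
j [-0.306  0.769  1.801  0.778  0.848 -0.786] p [605.9  28.1  19.8] t 25.55
[[ 0.107  0.992  0.072]
 [ 0.838 -0.129  0.53 ]
 [ 0.535  0.003 -0.845]]
tilt 32.311974143380894 dir 82.30535280470495
(np.float64(-62.4), np.float64(2.6))
```

View pics/t3c.png

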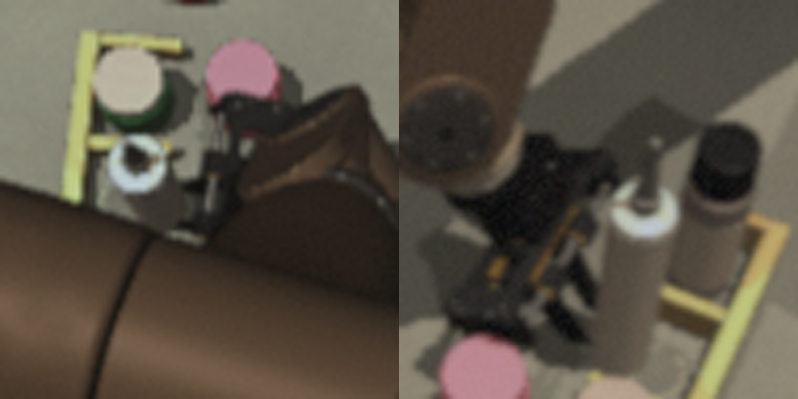

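The cartridge is at the bay mouth and still upright, with its top disc at (137,163) in the top crop. However, the body's far end has nudged the pink jar from about (265,95) to (242,75). I'll work out the clearances before going on.

```bash
python3 -c "
from h import *
f=lambda a:(np.array([a])+.5)/4.2-.5+[180,150]
s,R=rep();p=s['eef_pos'];print('tcp',bay(p))
for n,a,z in(('cart',[137,163],215),('pink',[243,76],95),('pink0',[265,88],95),('green',[130,80],95)):
    q=ray('top',f(a),z)[0];print(n,q[:2].round(1),bay(q))
g=lambda a:(np.array([a])+.5)/3.99-.5+[240,130]
for n,a,z in(('cart',[244,209],215),('pink',[85,370],95)): q=ray('scene',g(a),z)[0];print(n,bay(q))
for z in(-78,-110,-140):
  for x in(-37.5,37.5):
    for y in (-90,90):
      c=p+R@np.array([x,y,z]);print(x,y,z,bay(c),c[2].round(1))
"
```

```text
j [-0.307  0.769  1.801  0.778  0.848 -0.786] p [606.   27.4  19.8] t 25.65
[[ 0.107  0.992  0.072]
 [ 0.838 -0.129  0.53 ]
 [ 0.534  0.004 -0.845]]
tilt 32.30211433731862 dir 82.25838383170084
tcp (np.float64(-63.1), np.float64(2.4))
cart [610.3  55.5] (np.float64(-34.7), np.float64(0.6))
pink [714.5 -25.3] (np.float64(-105.9), np.float64(-110.3))
pink0 [703.1 -45.2] (np.float64(-126.7), np.float64(-100.7))
green [711.8  77.3] (np.float64(-3.9), np.float64(-98.5))
cart (np.float64(-36.2), np.float64(2.0))
pink (np.float64(-108.8), np.float64(-107.7))
-37.5 -90 -78 (np.float64(-132.7), np.float64(95.5)) 65.3
-37.5 90 -78 (np.float64(-140.1), np.float64(-84.4)) 66.0
37.5 -90 -78 (np.float64(-69.4), np.float64(93.1)) 105.4
37.5 90 -78 (np.float64(-76.7), np.float64(-86.8)) 106.1
-37.5 -90 -110 (np.float64(-149.8), np.float64(96.3)) 92.4
-37.5 90 -110 (np.float64(-157.1), np.float64(-83.6)) 93.0
37.5 -90 -110 (np.float64(-86.5), np.float64(93.8)) 132.5
37.5 90 -110 (np.float64(-93.8), np.float64(-86.0)) 133.1
-37.5 -90 -140 (np.float64(-165.8), np.float64(97.0)) 117.7
-37.5 90 -140 (np.float64(-173.2), np.float64(-82.8)) 118.4
37.5 -90 -140 (np.float64(-102.5), np.float64(94.6)) 157.8
37.5 90 -140 (np.float64(-109.8), np.float64(-85.3)) 158.5
```

>>> {"name": "move_arm", "arguments": {
  "moves": [-0.045,-0.02,-0.0285,0,-0.034,-0.093,-0.0215,0,0,0,0,0]
}}

```text
t: 26.02
eef_pos: [586.4, 14.8, 19.7]
tcp_rot: [3.138, -0.564, 1.441]
ft_force: [-0.4, -0.4, -0.4]
opening: 0.319
grip_force: 0.0
```

>>> {"name": "move_arm", "arguments": {
  "moves": [0,0,0,0,0,0,0,0,0,0,0,0],
  "claw": 20
}}

```text
t: 26.4
eef_pos: [587.6, 15.6, 19.6]
tcp_rot: [3.137, -0.563, 1.444]
ft_force: [0.2, -0.0, -0.6]
opening: 0.212
grip_force: 0.0
```

```bash
python3 -c "
from h import *
s,R=rep();print(bay(s['eef_pos']),s['opening'])
im=snap('top','pics/t4.png')[150:245,180:275,::-1]
im2=snap('scene','pics/s5.png')[130:230,240:340,::-1]
cv2.imwrite('pics/t4c.png',np.hstack([cv2.resize(im,(399,399),interpolation=cv2.INTER_CUBIC),cv2.resize(im2,(399,399),interpolation=cv2.INTER_CUBIC)]))
"
```

```text
j [-0.336  0.756  1.841  0.781  0.839 -0.828] p [587.6  15.6  19.6] t 26.4
[[ 0.107  0.992  0.072]
 [ 0.839 -0.129  0.529]
 [ 0.534  0.004 -0.845]]
tilt 32.287048161279415 dir 82.22159825060011
(np.float64(-76.5), np.float64(19.7)) 0.21243203018421394
```

View pics/t4c.png

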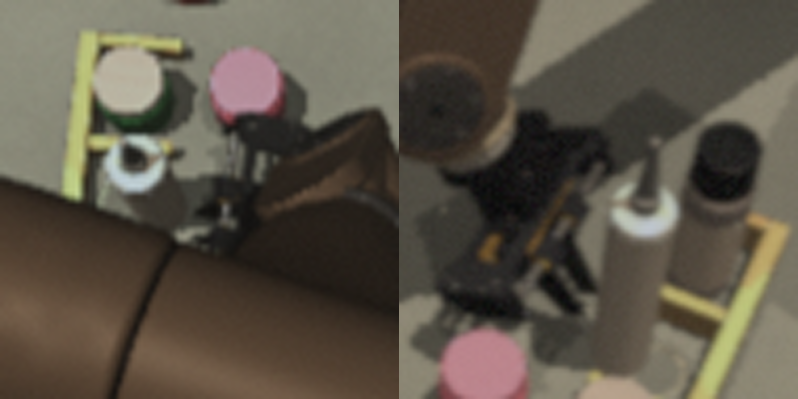

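The cartridge is still standing at the bay mouth, at (137,163) in the top crop. The gripper is now offset towards the robot, so its end clears the pink jar. I'll finish the push with the far finger.

>>> {"name": "move_arm", "arguments": {
  "moves": [0.053,0.003,0.0335,0,0.053,0.003,0.0335,0,0.053,0,0.0335,0,0.053,0,0.0335,0,0,0,0,0]
}}

```text
t: 27.12
eef_pos: [593.1, 53.6, 19.7]
tcp_rot: [3.137, -0.564, 1.444]
ft_force: [0.7, 0.3, -0.1]
opening: 0.208
grip_force: 0.0
```

```bash
python3 -c "
from h import *
s,R=rep();print(bay(s['eef_pos']),s['opening'],s['ft_force'])
im=snap('top','pics/t5.png')[150:245,180:275,::-1]
im2=snap('scene','pics/s6.png')[130:230,240:340,::-1]
cv2.imwrite('pics/t5c.png',np.hstack([cv2.resize(im,(399,399),interpolation=cv2.INTER_CUBIC),cv2.resize(im2,(399,399),interpolation=cv2.INTER_CUBIC)]))
"
```

```text
j [-0.27   0.755  1.845  0.817  0.813 -0.798] p [593.1  53.6  19.7] t 27.125
[[ 0.107  0.992  0.072]
 [ 0.838 -0.128  0.53 ]
 [ 0.534  0.004 -0.845]]
tilt 32.30486256680476 dir 82.30639007290218
(np.float64(-38.1), np.float64(17.6)) 0.20807067872002488 [ 0.74898784  0.28550547 -0.1280042 ]
```

View pics/t5c.png

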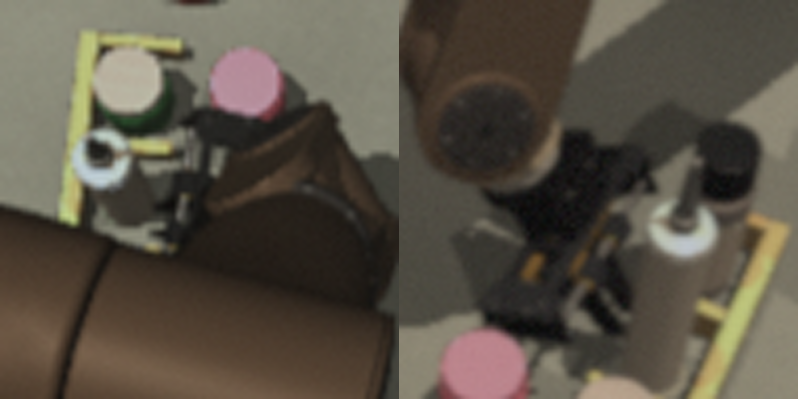

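The cartridge is upright in the bay, with its top disc at (102,157) in the top crop and (284,229) in the scene crop. The pink jar has not moved further.

```bash
python3 -c "
from h import *
a=ray('top',(np.array([[102,157]])+.5)/4.2-.5+[180,150],215)[0];b=ray('scene',(np.array([[284,229]])+.5)/3.99-.5+[240,130],215)[0]
print(bay(a),bay(b))
to(monitor.state()['eef_pos']+np.array([-20,-130,0]),6)
"
```

```text
(np.float64(-5.6), np.float64(-2.1)) (np.float64(-4.2), np.float64(-1.4))
j [-0.271  0.755  1.845  0.816  0.813 -0.799] p [593.2  52.9  19.7] t 27.225
[[ 0.107  0.992  0.072]
 [ 0.838 -0.129  0.529]
 [ 0.534  0.004 -0.845]]
tilt 32.29919235650368 dir 82.24977581632808
per row norm [-0.123 -0.003 -0.078] mm/row 21.921577396609838
```

>>> {"name": "move_arm", "arguments": {
  "moves": [-0.06,-0.005,-0.038,0,-0.12,-0.012,-0.076,0,-0.12,-0.012,-0.076,0,-0.12,-0.012,-0.076,0,-0.12,-0.012,-0.076,0,-0.12,-0.012,-0.076,0,-0.12,-0.012,-0.076,0,0.089,0,-0.141,0,0.089,0,-0.141,0,0.089,0,-0.141,0]
}}

```text
t: 28.48
eef_pos: [563.3, -84.0, 95.5]
tcp_rot: [3.138, -0.563, 1.443]
ft_force: [-0.3, 0.0, 0.9]
opening: 0.213
grip_force: 0.0
```

>>> {"name": "move_arm", "arguments": {
  "moves": [-0.12,0,-0.2,0,-0.12,0,-0.2,0,-0.12,0,-0.2,0,0,0,0,0,0,0,0,0]
}}

```text
t: 29.1
eef_pos: [550.8, -175.9, 141.6]
tcp_rot: [3.138, -0.564, 1.443]
ft_force: [-1.2, -0.3, -0.3]
opening: 0.213
grip_force: 0.0
```

```bash
python3 -c "
from h import *
s,R=rep()
im0=cv2.imread('pics/top0.png');im=snap('top','pics/t6.png')
s6=snap('scene','pics/s7.png')
# white cartridge shoulder: bright pixels
for n,i,z in(('top',im,215),('scene',s6,215)):
    m=(i.min(2)>165).astype(np.uint8); k,l,st,c=cv2.connectedComponentsWithStats(m)
    for q in range(1,k):
        if st[q,4]>12:
            p=ray(n,[c[q]],z)[0]; print(n,st[q,4],c[q].round(1),bay(p)) if np.linalg.norm(p[:2]-B)<120 else 0
# displacement of green jar / can: template match vs first images
for n,x,y,w,h in(('top',200,158,22,20),('top',192,208,20,20),('scene',308,158,30,40),('scene',280,222,35,35),('top',205,150,20,10),('top',85,185,75,75),('top',330,195,22,65)):
    a=cv2.imread(f'pics/{n}0.png')[y:y+h,x:x+w];j=(im if n=='top' else s6)[y-10:y+h+10,x-10:x+w+10,::-1]
    _,v,_,loc=cv2.minMaxLoc(cv2.matchTemplate(np.ascontiguousarray(j),a,cv2.TM_CCOEFF_NORMED));print(n,x,y,round(v,3),loc[0]-10,loc[1]-10)
"
```

```text
j [-0.648  0.614  1.683  0.524  1.198 -0.802] p [ 550.8 -175.9  141.6] t 29.1
[[ 0.108  0.992  0.072]
 [ 0.838 -0.13   0.53 ]
 [ 0.535  0.003 -0.845]]
tilt 32.31406423321683 dir 82.28149596823688
top 26 [212.3 172.4] (np.float64(-29.3), np.float64(-55.6))
top 14 [205.8 182.6] (np.float64(-10.4), np.float64(-18.0))
top 53 [202.  189.9] (np.float64(-0.3), np.float64(8.7))
scene 60 [311.3 189.8] (np.float64(0.6), np.float64(-9.5))
top 200 158 1.0 0 0
top 192 208 1.0 0 0
scene 308 158 0.732 0 0
scene 280 222 0.946 0 0
top 205 150 0.997 0 0
top 85 185 1.0 0 0
top 330 195 0.225 10 -10
```

```bash
python3 -c "
from h import *
def tm(A,B_,x,y,w,h):
    a=A[y:y+h,x:x+w];j=np.ascontiguousarray(B_[y-8:y+h+8,x-8:x+w+8])
    _,v,_,l=cv2.minMaxLoc(cv2.matchTemplate(j,a,cv2.TM_CCOEFF_NORMED));return round(v,3),l[0]-8,l[1]-8
r=lambda f:cv2.imread('pics/'+f)
print('cart top',tm(r('t5.png'),r('t6.png'),196,179,18,17),'scene',tm(r('s6.png'),r('s7.png'),300,178,22,45))
print('screwdriver scene',tm(r('scene0.png'),r('s7.png'),158,128,46,45))
s=proj('top',[monitor.state()['eef_pos']]);print(s)
"
```

```text
cart top (0.967, 0, 0) scene (0.984, 0, 0)
screwdriver scene (0.342, -1, 0)
[[278.59163685 208.11163029]]
```

```bash
python3 -c "
from h import *
to([430,-100,380],6)"
```

```text
j [-0.647  0.614  1.683  0.524  1.198 -0.801] p [ 551.  -175.3  141.5] t 29.2
[[ 0.107  0.992  0.071]
 [ 0.838 -0.129  0.53 ]
 [ 0.535  0.003 -0.845]]
tilt 32.324266474082286 dir 82.36396646642096
per row norm [ 0.197 -0.143 -0.189] mm/row 46.302733131655344
```

>>> {"name": "move_arm", "arguments": {
  "moves": [0.197,-0.143,-0.189,0,0.197,-0.143,-0.189,0,0.197,-0.143,-0.189,0,0.197,-0.143,-0.189,0,0.197,-0.143,-0.189,0,0.197,-0.143,-0.189,0,0,0,0,0,0,0,0,0]
}}

```text
t: 30.2
eef_pos: [430.4, -100.4, 379.3]
tcp_rot: [3.138, -0.564, 1.444]
ft_force: [0.1, -0.5, -0.0]
opening: 0.207
grip_force: 0.0
```

```bash
python3 -c "
from h import *
snap('top','pics/t7.png');snap('scene','pics/s8.png')
def tm(A,B_,x,y,w,h):
    a=A[y:y+h,x:x+w];j=np.ascontiguousarray(B_[y-8:y+h+8,x-8:x+w+8])
    _,v,_,l=cv2.minMaxLoc(cv2.matchTemplate(j,a,cv2.TM_CCOEFF_NORMED));return round(v,3),l[0]-8,l[1]-8
r=lambda f:cv2.imread('pics/'+f)
print('cart',tm(r('t5.png'),r('t7.png'),196,179,18,17),tm(r('s6.png'),r('s8.png'),300,178,22,45))
print('screwdriver',tm(r('scene0.png'),r('s8.png'),158,128,46,45),tm(r('top0.png'),r('t7.png'),330,198,22,60))
s=monitor.state();print(s['t'],s['eef_pos'],abs(s['qvel']).max())
"
```

```text
cart (0.967, 0, 0) (0.982, 0, 0)
screwdriver (0.578, 0, 0) (0.286, 0, 0)
30.3 [ 430.55017502 -100.69024048  378.87044556] 0.004930630825766905
```

```bash
python3 -c "
from h import *
print(order.job_done())"
```

```text
the job is handed in; nothing more can be done
None
```

I pushed the cartridge into the empty middle bay; it stands upright and wholly inside, about 5 mm short of the bay's centre, and the job was handed in at about 30 s with the gripper clear. The jar, spray can and turntable did not move, and the screwdriver matched its old place only weakly in the pictures. The gripper body nudged the pink decoy jar about 20 mm.

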